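Slide a swollen phone out from under the lamp and lay it in the repair holder

ROBOT

A 7-joint arm with a two-finger parallel gripper is mounted at the origin on the work surface. World frame = base frame: x ahead of the robot, y to its left, z up, the work surface at z = 0. Lengths are in mm, angles in rad, forces in N, time in s.
With the tool pointing down it reaches from about 400 to 900 mm from the base axis. Payload 5.5 kg.
Tool frame: the origin (TCP) lies between the finger pads; the fingertips stand 25 mm ahead of it and the grasp point (between the pads) lies 6 mm ahead of it (arm.nose_length is the distance from the TCP to the fingertips, in mm); z points along the fingers, y is the line along which they close (so a half turn about z gives the same grasp; the last joint's range is limited). The gripper opens to 85 mm and grips with 20 to 120 N. Pads are 22 mm wide; open, the fingers measure 114 mm over their backs; the gripper's body (76 mm by 85 mm) begins 54 mm behind the grasp point. The pads swing forward as they close: fully open they stand 13 mm farther back than shut.
Start: joints at [-0.841, 0.501, -0.427, 1.55, 0.221, 1.138, -0.21], TCP at [292.485, 580.475, 256.31] pointing down, gripper open.
Joint ranges: [-2.88, 2.88], [-0.31, 2.03], [-1.54, 1.56], [0.2, 2.42], [-1.41, 4.55], [0.19, 2.02], [-2.57, 2.57]. Speed limits (rad/s): [2.57, 2.57, 3.14, 3.14, 3.14, 3.14, 3.14].

INTERFACE

Orientations are given as a rotation vector (axis times angle).
In Python, from rig import arm gives the robot as it stands. Calls block until the motion is done:
- arm.movep(position, orientation): joint-space move of the TCP to a pose.
- arm.move_l(position, ori=None, feed=150): straight line of the TCP; ori=None keeps the orientation; feed is the mean speed in mm/s.
- arm.movej(angles): joint-space move.
- arm.open_gripper() and arm.close_gripper(effort=None): open the fingers fully, or close them until they stop; effort is the grip in N (None keeps the last).
- arm.sleep(seconds).
- arm.ik(position, orientation): joint angles nearest the present ones, or None.
- arm.state(): the state.
- arm.camera(name): name is "scene" or "top" or "wrist"; returns a dict with "image" (480x640x3 uint8, blue, green, red), "fx", "fy", "cx", "cy" (pixels), "k1" (the pictures are not rectified: a ray, as slopes to the right and down, at radius r is drawn at 1 + k1 r^2 times it, then the intrinsics apply), "pose" (4x4, takes a point from camera to world coordinates). Camera axes: x right, y down, z forward; pixel columns grow to the right and rows downward; lengths in mm; the calibration is good to about 2 mm. A picture is of the moment at which its call begins. There is no depth.
A pose or a line that the arm cannot do raises arm.IKError and nothing moves.
- arm.finish_job(): hands the job in; it is judged then, once.
The state is a dict: "time": time; "joint_pos": joint angles; "qvel": joint speeds; "joint_efforts": joint torques, N m; "position": TCP position; "tcp_rot": TCP orientation; "contact_force": force on the tool from outside, world axes, zero at the start; "moment": the same for the moment, N m; "grip_width": finger opening in mm; "grasp_force": force on a finger pad.
Only numpy, scipy, OpenCV 4.12 (cv2) and the standard library are available. Lean on these libraries where they do the work, as an engineer would, in place of code of your own. Each camera call takes 0.05 s, during which the arm holds its last target. There are 200 camera calls.

TASK

The blue-backed phone with the swollen battery lies under the low warming lamp, its sides out of the fingers' reach between guide rails: feel for its raised back, press on the exposed end, gently, and drag the phone flat along the bed toward the robot until it rests at the orange stop lip. Then pick it up by its long sides and set it down gently in the repair holder, flat on its supports between the red stops, either way round, and let go. Leave the black phone in its bay and everything else on the bench where it is.

Things in the scene. Friction and masses are not known exactly. Their poses are not given: they have to be found in the camera images.
- blue_phone: Phone to move: dark frame 132 (x) x 64 (y) x 8.5 mm, 0.13 to 0.23 kg. Origin: centre of its underside. Blue back (126 x 60 mm) up, rigid, lifted by a swollen battery: its top is 9 to 18 mm above the underside, not reported. -x end sticks out 46 to 58 mm from the hood, either bay. Fingertips grip it better than the bed: 8 to 20 N drags it. Over 30 N on the bed or a drop harms it.
- black_phone: The other phone, black back, 9 mm thick, same outline and axes, in the other bay. Leave it.
- lamp: Fixed two-bay warming lamp, turned by up to 0.15 rad. Its height differs: origin 0 to 12 mm above the table, under the middle of the hood's front face; x points into the hood (away from the robot), y left, z up. The hood spans x 0 to 170, y -125 to 125 mm, underside 55 and top 85 mm above the origin. Bays at y = 68 and -68 mm, each with a level bed, rails and a lip (see bay and lip points).
- bay_left (a point): On the +y bay's centre line, on the bed's slick top (30 mm above the lamp's origin), at the hood's front; axes as the lamp's. The bed is 50 mm wide, x -196 to 158 mm. Black guide rails beside it, 68 mm apart inside, 6 mm higher than the bed, run from x 158 to -64 mm. In front of -64 mm the bed's sides are open, and it is narrower than the phone: fingers can reach down beside the phone.
- bay_right (a point): The same for the -y bay, centre line y = -68 mm of the lamp.
- lip_left (a point): Foot, on the bed's top, of the inner face of the +y bay's orange stop lip (4 mm high), 190 mm in front of the hood; axes as the lamp's. A phone resting at the lip has its origin 66 mm from here along +x (x = -124 mm in the lamp's frame).
- lip_right (a point): The same for the -y bay.
- holder: Fixed repair holder, left or right of the lamp, aluminium with red stops. Origin: on the table under its centre; x along the phone's length. Phone rests 24 mm above the table on a spine 46 mm wide and two cross bars (100 mm wide, |x| 53 to 75 mm). Stops rise to 31 mm and leave a place 140 x 72 mm: 4 mm play all round. For |x| under 53 mm the sides are open for fingers.
- screw_tray: Fixed grey compartment tray with screws, 150 x 100 x 22 mm, on the other side from the holder. Origin under its centre.
- screwdriver: Loose red-handled screwdriver, 160 mm, lying near the robot on its right. Leave it.
- brush: Loose wooden brush, 150 mm, lying near the robot on its left. Leave it.
- flux_jar: Loose amber jar, 44 mm across, 45 mm high, right of the lamp. Leave it.
- battery: Loose flat black and red phone battery, 85 x 40 x 6 mm, left of the lamp. Leave it.
- air_duster: Loose yellow spray can, 66 mm across, 210 mm high, far left. Leave it.
- solvent: Loose white bottle, 50 mm across, 130 mm high, far right. Leave it.

How it is judged:
By the outcome, as a careful person would: the job done as asked, in the order asked, and still so for the second after the job is handed in, with the robot touching nothing.
It also fails if it takes over 61 s, if anything falls off the work surface, if the arm or the gripper's body presses on something with over 40 N, if the wrist force passes 120 N, or if a joint passes its speed limit or range.

## Working session

There is one attempt and no reset: what is moved stays moved. The work goes in short steps, each a Python script; the robot and the scene stay as the last script left them, time stands still between calls to the robot, and variables do not carry over. Pictures are saved under pics/ and viewed, at most 10 in all, crops included, and the job is handed in when it is done.

```bash
ls; mkdir -p pics
cat > h.py <<'E'
import numpy as np, cv2
from rig import arm
def save(c,n): cv2.imwrite(f'pics/{n}.png',c['image'])
def ray(c,u,v):
    K=np.array([[c['fx'],0,c['cx']],[0,c['fy'],c['cy']],[0,0,1]],float)
    p=np.array([[(u-c['cx'])/c['fx'],(v-c['cy'])/c['fy']]]);d=p[0].copy()
    for _ in range(20): d=p[0]/(1+c['k1']*(d@d))
    T=np.array(c['pose']); r=T[:3,:3]@np.array([d[0],d[1],1]); return T[:3,3],r
def onz(c,u,v,z):
    o,r=ray(c,u,v); return o+r*(z-o[2])/r[2]
def proj(c,P):
    T=np.array(c['pose']); q=T[:3,:3].T@(np.array(P)-T[:3,3]); d=q[:2]/q[2]; d=d*(1+c['k1']*(d@d))
    return d*[c['fx'],c['fy']]+[c['cx'],c['cy']]
def tri(*cuv):
    A=np.zeros((3,3));b=np.zeros(3)
    for c,u,v in cuv:
        o,r=ray(c,u,v); r=r/np.linalg.norm(r); M=np.eye(3)-np.outer(r,r); A+=M;b+=M@o
    return np.linalg.solve(A,b)
E
python3 - <<'E'
from h import *
import pickle
for n in ('scene','top'):
    c=arm.camera(n); save(c,n+'0'); pickle.dump(c,open(n+'.pkl','wb'))
    print(n,c['fx'],c['cx'],c['cy'],c['k1'],np.round(c['pose'],3).tolist())
s=arm.state();print(s['time'],s['contact_force'],s['tcp_rot'],s['grip_width'],arm.nose_length)
E
```

```text
pics
scene 597.8694020829832 319.5035141163168 235.90319211312516 -0.17854452150931105 [[-0.155, 0.843, -0.516, 1253.014], [0.988, 0.134, -0.077, 130.909], [0.004, -0.521, -0.853, 1252.611], [0.0, 0.0, 0.0, 1.0]]
top 608.6817578947099 327.36991344109515 223.5622891332068 0.06082208379220743 [[-0.023, -0.98, 0.199, 284.36], [-1.0, 0.025, 0.006, 20.847], [-0.011, -0.198, -0.98, 1482.406], [0.0, 0.0, 0.0, 1.0]]
0.1 [ 0.47087871  0.76146996 -0.43525826] [-7.26474090e-01 -3.05599536e+00  2.62770874e-03] 85.13116985844198 25.0
```

View pics/scene0.png

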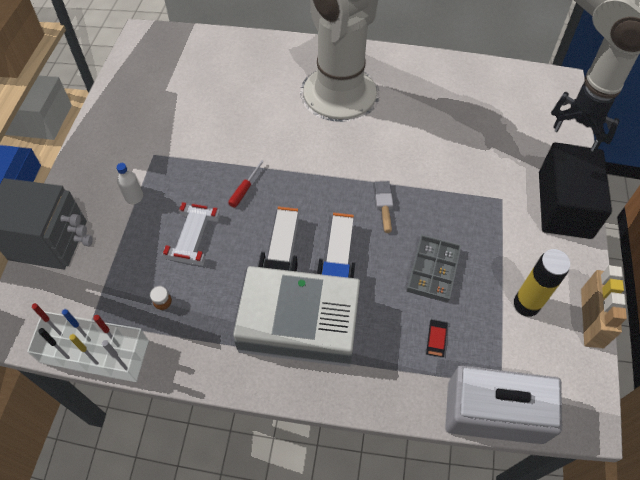

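View pics/top0.png

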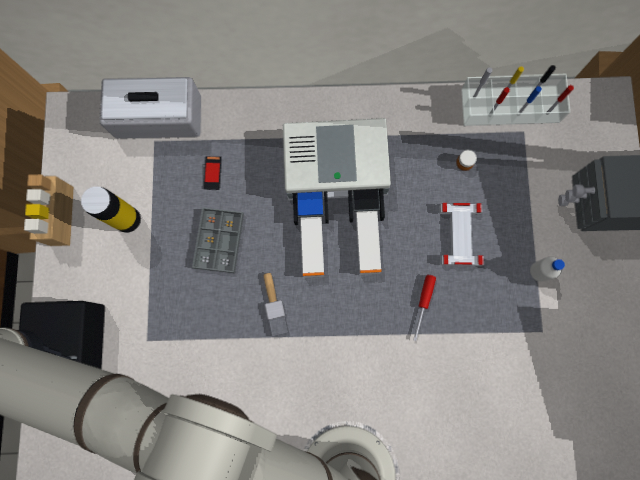

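The top view shows the blue phone in the left (+y) bay: blue at (310,203), orange lips at (313,273) and (370,271). The holder is on the right at about (462,234), with red stops at its corners, and the tray is on the left.

```bash
cat >> h.py <<'E'
def masks(c):
    h=cv2.cvtColor(c['image'],cv2.COLOR_BGR2HSV); H,S,V=cv2.split(h)
    return dict(orange=((H>5)&(H<20)&(S>150)&(V>120)), red=(((H<4)|(H>174))&(S>150)&(V>70)), blue=((H>100)&(H<125)&(S>150)&(V>60)))
def blobs(m,amin=8):
    n,l,s,ce=cv2.connectedComponentsWithStats(m.astype(np.uint8))
    return [(s[i,4],np.round(ce[i],1).tolist(),s[i,:4].tolist()) for i in range(1,n) if s[i,4]>=amin]
E
python3 - <<'E'
from h import *
import pickle
for n in ('scene','top'):
    c=pickle.load(open(n+'.pkl','rb'))
    for k,m in masks(c).items():
        print(n,k,blobs(m))
c=arm.camera('wrist'); s=arm.state()
from scipy.spatial.transform import Rotation as R
T=np.eye(4);T[:3,:3]=R.from_rotvec(s['tcp_rot']).as_matrix();T[:3,3]=s['position']
print(np.round(np.linalg.inv(T)@c['pose'],3),c['fx'],c['k1'])
E
```

```text
scene orange [(np.int32(38), [287.6, 208.7], [278, 207, 20, 4]), (np.int32(40), [342.5, 214.8], [333, 213, 20, 4])]
scene red [(np.int32(255), [239.1, 193.1], [229, 180, 22, 27]), (np.int32(27), [182.6, 206.0], [180, 203, 6, 7]), (np.int32(31), [199.0, 205.9], [192, 204, 15, 5]), (np.int32(28), [213.7, 211.3], [212, 208, 5, 8]), (np.int32(32), [166.1, 249.6], [164, 246, 6, 9]), (np.int32(34), [198.4, 255.2], [196, 251, 6, 9]), (np.int32(29), [181.1, 255.8], [174, 254, 15, 5]), (np.int32(98), [39.8, 311.9], [32, 304, 17, 17]), (np.int32(102), [100.4, 322.9], [94, 315, 15, 18]), (np.int32(325), [436.9, 337.2], [428, 326, 18, 23])]
scene blue [(np.int32(288), [632.2, 90.8], [621, 59, 19, 56]), (np.int32(9), [624.4, 86.1], [623, 83, 3, 7]), (np.int32(52), [616.5, 104.8], [609, 95, 14, 18]), (np.int32(389), [630.2, 136.4], [611, 113, 29, 54]), (np.int32(10), [606.0, 128.2], [605, 125, 3, 7]), (np.int32(8), [624.1, 129.6], [622, 129, 5, 3]), (np.int32(189), [619.2, 153.3], [608, 139, 23, 25]), (np.int32(11), [601.5, 144.8], [599, 143, 6, 5]), (np.int32(1162), [17.6, 163.4], [0, 146, 41, 37
[... 554 characters left out ...]
44.5, 207.0], [443, 203, 4, 9]), (np.int32(33), [461.2, 203.5], [453, 203, 17, 2]), (np.int32(34), [478.2, 207.7], [477, 203, 4, 10]), (np.int32(36), [445.5, 259.0], [444, 255, 4, 9]), (np.int32(28), [479.9, 259.5], [478, 255, 4, 10]), (np.int32(17), [463.0, 263.0], [455, 263, 17, 1]), (np.int32(335), [426.9, 291.0], [419, 275, 17, 34])]
top blue [(np.int32(92), [533.7, 94.0], [527, 86, 14, 17]), (np.int32(574), [309.5, 203.3], [297, 192, 26, 24]), (np.int32(98), [557.9, 264.5], [552, 260, 13, 10])]
[[  -0.      -0.949   -0.315   80.241]
 [   1.      -0.      -0.       0.143]
 [   0.      -0.315    0.949 -118.04 ]
 [   0.       0.       0.       1.   ]] 403.6546866532371 -0.05537107818645827
```

```bash
cat >> h.py <<'E'
from scipy.spatial.transform import Rotation as R
def down(yaw):  # tool x = -(cos,sin), tool y=(-sin,cos)
    c,s=np.cos(yaw),np.sin(yaw)
    return R.from_matrix(np.array([[-c,-s,0],[-s,c,0],[0,0,-1.]])).as_rotvec()
E
python3 - <<'E'
from h import *
import pickle
s=pickle.load(open('scene.pkl','rb'));t=pickle.load(open('top.pkl','rb'))
LL=tri((s,342.5,214.8),(t,312.3,273.8)); LR=tri((s,287.6,208.7),(t,369.7,270.9)); print(LL,LR)
d=LL-LR; yaw=np.arctan2(-d[0],d[1]); print('yaw',yaw,np.linalg.norm(d))
hs=[tri((s,*a),(t,*b)) for a,b in [((213.7,211.3),(445.5,259)),((182.6,206),(479.9,259.5)),((198.4,255.2),(444.5,207)),((166.1,249.6),(478.2,207.7))]]
hs=np.array(hs);print(hs,hs.mean(0)); e=hs[2:].mean(0)-hs[:2].mean(0);hyaw=np.arctan2(e[1],e[0]);print('hyaw',hyaw,np.linalg.norm(e))
# view
ex=np.array([np.cos(yaw),np.sin(yaw)])
m=(LL+LR)[:2]/2+ex*55
for nm,p,y in [('w1',[*m,230],yaw),('w2',[hs.mean(0)[0]-20,hs.mean(0)[1],230],hyaw)]:
    arm.movep(p,down(y)); arm.sleep(0.2); c=arm.camera('wrist'); save(c,nm); pickle.dump(c,open(nm+'.pkl','wb'))
    st=arm.state();print(st['time'],st['position'],st['contact_force'])
    for k,mm in masks(c).items(): print(nm,k,blobs(mm,30))
E
```

```text
[455.21334166  68.2750395   44.61158881] [458.71083027 -67.05884252  44.62362056]
yaw 0.025837656010509556 135.37906851761417
[[ 484.80499373 -249.63496197   29.4747689 ]
 [ 481.64733908 -331.09930687   29.8700522 ]
 [ 612.35790355 -254.9235856    30.10347081]
 [ 608.9253954  -336.81357944   28.14405482]] [ 546.93390794 -293.11785847   29.39808668]
hyaw -0.043150432347607875 127.53537655172566
2.6167 [512.01557847   2.59286552 229.99810795] [-0.03922605 -0.33100557 -0.62427298]
w1 orange [(np.int32(535), [224.1, 139.4], [191, 136, 68, 8]), (np.int32(543), [409.6, 139.5], [376, 136, 68, 9]), (np.int32(32), [633.9, 302.4], [629, 300, 11, 5])]
w1 red [(np.int32(3609), [61.5, 70.3], [39, 16, 47, 107]), (np.int32(412), [10.4, 167.4], [2, 154, 18, 28]), (np.int32(302), [34.1, 307.3], [26, 296, 17, 24]), (np.int32(106), [7.1, 313.3], [0, 310, 16, 8]), (np.int32(496), [611.9, 388.6], [595, 380, 33, 24])]
w1 blue [(np.int32(4614), [397.0, 348.0], [361, 316, 74, 66])]
4.0 [ 527.62779177 -291.45517044  230.15298555] [-1.00025255 -0.34821576  0.25247976]
w2 orange [(np.int32(453), [609.6, 111.1], [580, 107, 60, 10]), (np.int32(96), [285.8, 392.9], [281, 387, 13, 16])]
w2 red [(np.int32(3361), [426.0, 50.0], [397, 0, 61, 104]), (np.int32(333), [263.9, 151.4], [258, 138, 13, 28]), (np.int32(252), [316.5, 140.0], [292, 138, 50, 6]), (np.int32(336), [368.8, 151.5], [363, 138, 13, 28]), (np.int32(247), [270.0, 299.1], [265, 287, 11, 25]), (np.int32(248), [363.3, 299.0], [358, 287, 11, 25]), (np.int32(283), [317.1, 307.8], [295, 305, 44, 7])]
w2 blue [(np.int32(274), [4.1, 136.7], [0, 120, 11, 33])]
```

View pics/w1.png

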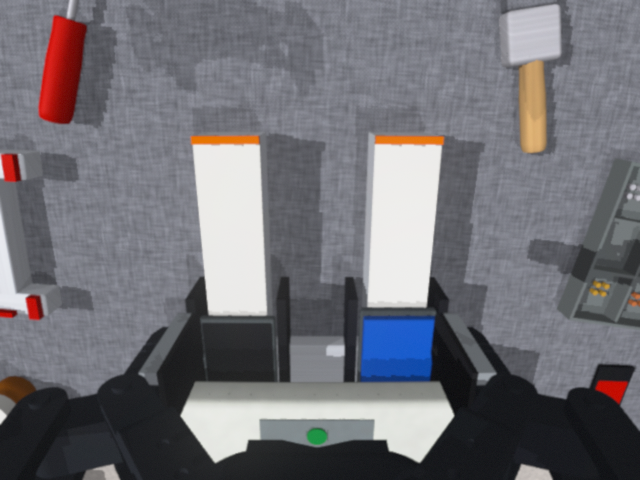

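View pics/w2.png

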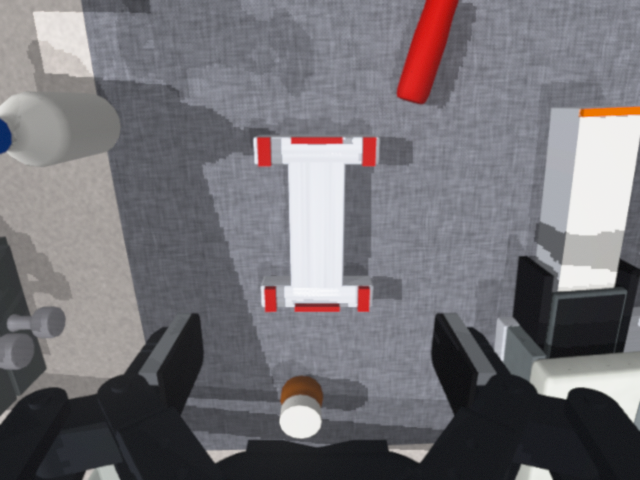

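The w1 view shows lips at (224,139) and (410,139), the blue back at (397,348) with its frame edge near row 310, and the hood front near row 382. The w2 view shows the holder with side stops at (264,151), (369,151), (270,299) and (363,299).

Run:
```python
from h import *
import pickle
s,t,w1,w2=[pickle.load(open(n+'.pkl','rb')) for n in ('scene','top','w1','w2')]
for z in (40,44): print('lips w1',z,onz(w1,409.6,139.5,z),onz(w1,224.1,139.5,z))
LL=tri((s,342.5,214.8),(t,312.3,273.8),(w1,409.6,139.5));LR=tri((s,287.6,208.7),(t,369.7,270.9),(w1,224.1,139.5));print('tri3',LL,LR)
print('tri top+w1',tri((t,312.3,273.8),(w1,409.6,139.5)),tri((t,369.7,270.9),(w1,224.1,139.5)))
zb=LL[2]-3
# bed edges by white mask at rows
h=cv2.cvtColor(w1['image'],cv2.COLOR_BGR2HSV); W=(h[...,2]>210)&(h[...,1]<30)
for lo,hi in ((360,460),(180,275)):
    pts=[]
    for r in range(155,300,5):
        cc=np.where(W[r,lo:hi])[0]+lo
        a=onz(w1,cc.min()-.5,r,zb);b=onz(w1,cc.max()+.5,r,zb); pts.append([*((a+b)/2)[:2],np.linalg.norm(b-a)])
    p=np.array(pts); f=np.polyfit(p[:,0],p[:,1],1); print('bed centre line yaw',np.arctan(f[0]),'y at lip x',np.polyval(f,LL[0]),'width',np.median(p[:,2]))
print([W[r,405] for r in range(300,322)])
B=w1['image'][300:325,400]; print(B.tolist())
# hood front bottom/blue edges
bl=masks(w1)['blue']; rr=np.where(bl[:,395])[0]; print('blue rows',rr.min(),rr.max())
for z in (zb+8,zb+14): print('blue near edge',z,onz(w1,397,rr.min()-.5,z))
side=lambda L,c,z: np.array([onz(c,*q,z) for q in L])
for nm,c,L in [('w2',w2,[(368.8,151.5),(263.9,151.4),(363.3,299),(270,299.1)]),('top',t,[(445.5,259),(479.9,259.5),(444.5,207),(478.2,207.7)]),('scene',s,[(213.7,211.3),(182.6,206),(198.4,255.2),(166.1,249.6)])]:
    P=side(L,c,29); e=P[2:].mean(0)-P[:2].mean(0); print(nm,P.mean(0),np.arctan2(e[1],e[0]),np.linalg.norm(e),np.linalg.norm(P[0]-P[1]))
bl=[((316.5,140.0),(317.1,307.8))]
P=side([(316.5,140.0),(317.1,307.8)],w2,29); print(P,P.mean(0))
```

```text
lips w1 40 [455.72027885  70.57309647  40.        ] [459.46822693 -68.36559726  40.        ]
lips w1 44 [455.41043734  69.6631148   44.        ] [459.10973878 -67.47221845  44.        ]
tri3 [455.3301187   68.6338398   45.23907277] [458.85988576 -67.10790823  44.89428717]
tri top+w1 [454.87064315  68.55948882  48.66350667] [459.0481724  -67.59291334  43.33909512]
bed centre line yaw 0.025632660444784114 y at lip x 68.97355052707266 width 50.0376119396622
bed centre line yaw 0.026468125228825575 y at lip x -67.16528899857207 width 49.635628690841855
[np.True_, np.True_, np.True_, np.True_, np.True_, np.False_, np.False_, np.False_, np.False_, np.False_, np.False_, np.False_, np.False_, np.False_, np.False_, np.False_, np.False_, np.False_, np.False_, np.False_, np.False_, np.False_]
[[231, 232, 233], [218, 220, 220], [209, 211, 212], [209, 212, 212], [209, 211, 212], [207, 209, 210], [188, 189, 189], [135, 135, 135], [80, 78, 77], [66, 64, 59], [71, 68, 64], [79, 77, 72], [86, 83, 78], [86, 82, 77], [90, 81, 75], [98, 74, 66], [108, 60, 40], [115, 55, 28], [123, 58, 26], [148, 68, 27], [180, 83, 32], [198, 91, 33], [204, 93, 33], [205, 94, 32], [205, 93, 31]]
blue rows 316 380
blue near edge 50.2390727749339 [598.4864451   71.90225039  50.23907277]
blue near edge 56.2390727749339 [595.13062812  70.46360162  56.23907277]
w2 [ 547.63522822 -292.17709191   29.        ] -0.038483804674487476 128.1092534428696 81.98124436080006
top [ 547.21520092 -294.27844059   29.        ] -0.04178396433474781 127.48742503198518 81.6331050652681
scene [ 546.66130762 -292.12347781   29.        ] -0.04145040499784445 127.86502057558948 81.71834011848753
[[ 474.92371437 -289.24717972   29.        ]
 [ 620.25785096 -294.59014871   29.        ]] [ 547.59078267 -291.91866422   29.        ]
```

Phone end is about 54 mm out. Next: close the gripper, hover, then feel for the back.

```bash
cat >> h.py <<'E'
YAW=0.0258; EX=np.array([np.cos(YAW),np.sin(YAW)]); EY=np.array([-EX[1],EX[0]])
LIP=np.array([458.3,68.9]); ZB=41.5
HOLD=np.array([547.2,-292.7]); HYAW=-0.041
def F(): return np.array(arm.state()['contact_force'])
def bay(x,y=0): return LIP+EX*(x+190)+EY*y   # lamp-frame x
E
python3 - <<'E'
from h import *
arm.close_gripper(30)
p=bay(-30)
arm.movep([*p,150],down(YAW)); arm.move_l([*p,25+66],feed=150); arm.sleep(.3)
f0=F(); print(f0, arm.state()['time'],arm.state()['grip_width'])
z=91.; hit=False
while z>25+ZB+7:
    z-=1.0; arm.move_l([*p,z],feed=40); f=F()-f0
    if f[2]>2.5: hit=True;break
arm.sleep(.1); print('touch',hit,z,F()-f0)
np.save('f0.npy',f0)
if hit:
    log=[]
    for i in range(25):
        f=(F()-f0)[2]; log.append((round(z,2),round(f,1)))
        if f>11: break
        z-=0.3; arm.move_l([*p,z],feed=20); arm.sleep(.05)
    print(log)
np.save('z.npy',z); s=arm.state();print(s['time'],s['position'])
E
```

```text
[ 0.37763961  0.70310983 -0.67753859] 7.0417 0.11113008204960512
touch True 84.0 [-2.59217734 -1.0448165   5.84052807]
[(84.0, np.float64(5.8)), (83.7, np.float64(8.3)), (83.4, np.float64(9.7)), (83.1, np.float64(12.1))]
9.7917 [618.42931206  73.05932098  84.31034119]
```

Run:
```python
from h import *
f0=np.load('f0.npy'); z=float(np.load('z.npy')); d=0; log=[]; base=[]
while d<140:
    step=8 if d<112 else 2
    d+=step; p=bay(-30-d); arm.move_l([*p,z],feed=60 if step==8 else 40)
    f=F()-f0; fx=f[:2]@EX; log.append((d,round(z,1),round(f[2],1),round(fx,1)))
    z+=np.clip((f[2]-13)/12,-.5,.7)
    if d<112: base.append(fx)
    elif fx>np.median(base)+4: break
    if f[2]<3: break
print(log); s=arm.state(); print(s['time'],s['position'],d); np.save('z.npy',z)
c=arm.camera('top'); import pickle; pickle.dump(c,open('top2.pkl','wb')); save(c,'top2'); c2=arm.camera('wrist'); save(c2,'w3'); pickle.dump(c2,open('w3.pkl','wb'))
print(blobs(masks(c)['blue'],50))
cv2.imwrite('pics/t2c.png',cv2.resize(c['image'][170:300,250:400],None,fx=4,fy=4))
```

```text
[(8, 83.1, np.float64(9.1), np.float64(-0.6)), (16, np.float64(82.8), np.float64(9.6), np.float64(-0.4)), (24, np.float64(82.5), np.float64(10.3), np.float64(-0.2)), (32, np.float64(82.3), np.float64(12.1), np.float64(1.8)), (40, np.float64(82.2), np.float64(11.6), np.float64(0.4)), (48, np.float64(82.1), np.float64(10.9), np.float64(-0.2)), (56, np.float64(81.9), np.float64(14.7), np.float64(1.2)), (64, np.float64(82.0), np.float64(14.0), np.float64(0.3)), (72, np.float64(82.1), np.float64(13.6), np.float64(-0.3)), (80, np.float64(82.2), np.float64(13.5), np.float64(-0.2)), (88, np.float64(82.2), np.float64(12.7), np.float64(0.3)), (96, np.float64(82.2), np.float64(13.5), np.float64(0.1)), (104, np.float64(82.2), np.float64(13.4), np.float64(0.1)), (112, np.float64(82.3), np.float64(13.9), np.float64(-0.7)), (114, np.float64(82.3), np.float64(11.9), np.float64(1.8)), (116, np.float64(82.2), np.float64(12.4), np.float64(2.3)), (118, np.float64(82.2), np.float64(11.9), np.float64(2.7)), (120, np.float64(82.1), np.float64(11.5), np.float64(2.7)), (122, np.float64(82.0), np.float64(12.5), np.float64(2.3)), (124, np.float64(81.9), np.float64(11.8), np.float64(2.6)), (126, np.float64(81.8), np.float64(13.7), np.float64(2.6)), (128, np.float64(81.9), np.float64(13.3), np.float64(1.9)), (130, np.float64(81.9), np.float64(12.9), np.float64(3.1)), (132, np.float64(81.9), np.float64(13.3), np.float64(1.6)), (134, np.float64(81.9), np.float64(13.1), np.float64(2.3)), (136, np.float64(81.9), np.float64(13.3), np.float64(2.9)), (138, np.float64(82.0), np.float64(12.9), np.float64(2.2)), (140, np.float64(82.0), np.float64(13.2), np.float64(2.8))]
17.2583 [482.17871556  70.14387968  84.11750763] 140
[(np.int32(92), [533.7, 94.0], [527, 86, 14, 17]), (np.int32(97), [558.0, 264.5], [552, 260, 13, 10])]
```

View pics/w3.png

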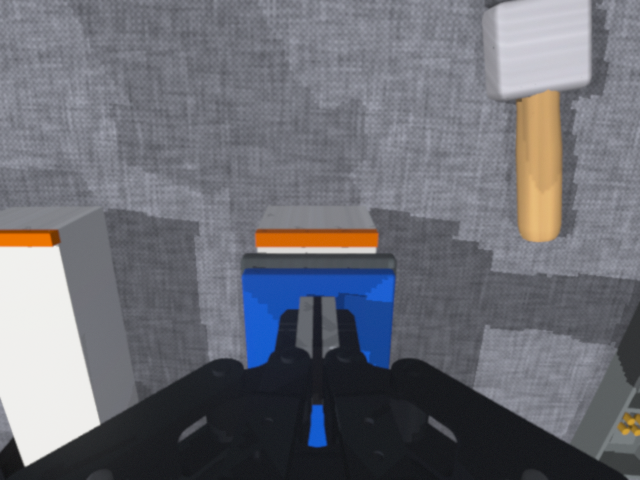

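The w3 view shows the phone square on the bed, its frame edge at row 254 and the lip's inner edge at row 246, so a gap of a few mm remains. I'll keep dragging.

Run:
```python
from h import *
f0=np.load('f0.npy'); z=float(np.load('z.npy')); d=140; log=[]
import pickle; c=pickle.load(open('w3.pkl','rb')); print('lip inner',onz(c,317,246,45.5),'frame',onz(c,317,254,50),onz(c,317,254,46))
while d<160:
    d+=1.5; p=bay(-30-d); arm.move_l([*p,z],feed=40)
    f=F()-f0; fx=f[:2]@EX; s=arm.state(); log.append((d,round(float(f[2]),1),round(float(fx),1),round(s['position'][0],1)))
    z+=np.clip((f[2]-13)/12,-.5,.7)
    if fx>6 or f[2]<3: break
print(log); arm.sleep(.1);print(F()-f0,arm.state()['position'],arm.state()['time']); np.save('z.npy',z)
c2=arm.camera('wrist'); save(c2,'w4'); pickle.dump(c2,open('w4.pkl','wb'))
```

```text
lip inner [458.42937602  69.45442496  45.5       ] frame [460.20861779  69.49458248  50.        ] [461.76911642  69.53975057  46.        ]
[(141.5, 13.0, 3.7, np.float64(480.8)), (143.0, 12.6, 2.9, np.float64(479.3)), (144.5, 11.9, 2.6, np.float64(478.2)), (146.0, 11.2, 3.8, np.float64(477.0)), (147.5, 12.6, 4.8, np.float64(475.8)), (149.0, 12.4, 4.3, np.float64(474.3)), (150.5, 12.3, 4.4, np.float64(472.9)), (152.0, 12.7, 5.1, np.float64(471.5)), (153.5, 12.8, 4.6, np.float64(470.0)), (155.0, 13.5, 4.6, np.float64(468.5)), (156.5, 12.1, 3.9, np.float64(466.8)), (158.0, 12.4, 5.0, np.float64(465.5)), (159.5, 12.6, 5.1, np.float64(464.1)), (161.0, 13.0, 5.3, np.float64(462.6))]
[ 5.41976302  0.1410655  12.75613017] [462.59433028  69.82340289  83.88743998] 20.9583
```

View pics/w4.png

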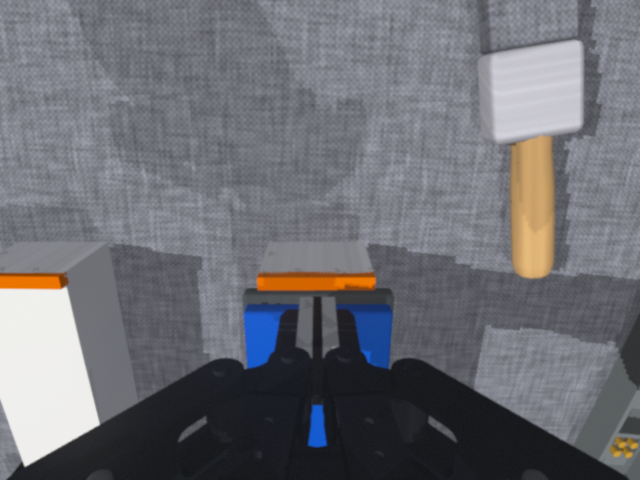

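The phone's edge is now against the lip (row 289), with the last stretch as finger slip. Next: lift off, grasp it by the long sides and raise it.

Run:
```python
from h import *
import pickle
s=arm.state(); p=s['position']
arm.move_l([p[0],p[1],130],feed=150); arm.open_gripper()
g=bay(-124,0.3)
arm.move_l([*g,130],feed=150)
c=arm.camera('wrist'); save(c,'w5'); pickle.dump(c,open('w5.pkl','wb'))
arm.move_l([*g,ZB+8],feed=100); arm.sleep(.2); print(F()-np.load('f0.npy'), arm.state()['position'])
arm.close_gripper(35); arm.sleep(.2); s=arm.state(); print(s['grip_width'],s['grasp_force'],s['position'],F()-np.load('f0.npy'))
arm.move_l([*g,ZB+8+15],feed=60); arm.sleep(.2)
s=arm.state(); print(s['grip_width'],s['grasp_force'],s['position'],F()-np.load('f0.npy'),s['time'])
c=arm.camera('wrist'); save(c,'w6'); pickle.dump(c,open('w6.pkl','wb'))
```

```text
[-0.48589021 -0.04511554  0.95330849] [524.81164934  70.95189791  50.18351088]
63.38404826618636 38.136969208717346 [524.56526533  70.96484642  49.97797037] [-2.31827364 -0.65938967  6.46139921]
63.210184674512504 39.09876108169556 [523.82388791  70.820702    64.18760241] [-0.61334947 -0.98773767 -1.54016219] 25.1667
```

View pics/w6.png

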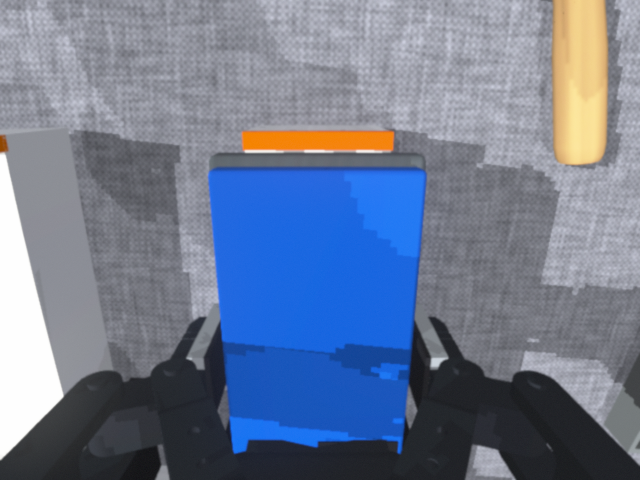

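w6 shows the phone held level and square: its end is at row 153 and the pads are on its long sides. Next: check the grip offset, carry the phone to the holder and lower by feel.

Run:
```python
from h import *
import pickle
c=pickle.load(open('w6.pkl','rb')); s=arm.state(); e=onz(c,317,153,64.7)
off=(s['position'][:2]-e[:2])@EX; dx=off-66; print('grip x offset from phone centre',dx, (e[:2]-s['position'][:2])@EY)
dx=float(np.clip(dx,-3,3))
HX=np.array([np.cos(HYAW),np.sin(HYAW)]); h=HOLD+HX*dx; o=down(HYAW)
p=s['position']
arm.move_l([p[0],p[1],150],feed=150); arm.move_l([*h,150],o,feed=200); arm.move_l([*h,60],o,feed=120); arm.sleep(.3)
s=arm.state(); print(s['time'],s['position'],s['grip_width'],h)
c=arm.camera('wrist'); save(c,'w7'); pickle.dump(c,open('w7.pkl','wb'))
for k,m in masks(c).items(): print(k,blobs(m,30))
e=onz(c,317,153,60.5); print('phone end',e, masks(c)['blue'][:,318].argmax())
```

```text
grip x offset from phone centre 0.5162962175257775 -0.11582834769938806
29.1083 [ 548.1047409  -292.96564559   60.72202517] 63.22306020543434 [ 547.71586233 -292.72116221]
orange []
red [(np.int32(3314), [523.4, 22.4], [485, 0, 82, 51]), (np.int32(1509), [318.4, 123.3], [263, 117, 112, 14]), (np.int32(1550), [432.2, 143.3], [416, 117, 33, 61]), (np.int32(1430), [204.9, 142.9], [190, 118, 33, 61]), (np.int32(259), [225.0, 420.2], [219, 401, 13, 45]), (np.int32(299), [409.5, 418.7], [403, 401, 15, 46])]
blue [(np.int32(53957), [316.9, 299.4], [209, 167, 217, 288])]
phone end [ 481.7633455  -290.28188552   60.5       ] 167
```

View pics/w7.png

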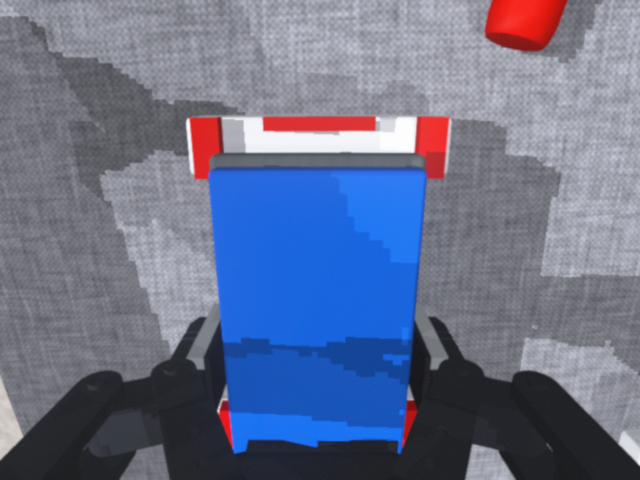

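w7 shows the phone above the holder and between the side stops (inner edges at columns 222 and 416, end stop's inner edge at row 131).

Run:
```python
from h import *
import pickle
c=pickle.load(open('w7.pkl','rb')); s=arm.state(); P=s['position'][:2]
HX=np.array([np.cos(HYAW),np.sin(HYAW)]); HY=np.array([-HX[1],HX[0]])
L=lambda q:(np.round((q[:2]-P)@HX,1),np.round((q[:2]-P)@HY,1))
print('end stop inner',L(onz(c,318,131,31)),'sides',L(onz(c,222,140,31)),L(onz(c,416,140,31)),L(onz(c,222,140,31)+onz(c,416,140,31)-np.r_[P,0]))
print('phone end',L(onz(c,317,153,61.2)),L(onz(c,211,158,61.2)),L(onz(c,425,158,61.2)))
rear=(onz(c,225,420.2,29)+onz(c,409.5,418.7,29))/2; print('rear stops mid',L(rear)); front=(onz(c,432.2,143.3,29)+onz(c,204.9,142.9,29))/2; print('front mid',L(front))
print(s['position'],F())
```

```text
end stop inner (np.float64(-70.6), np.float64(0.2)) sides (np.float64(-67.5), np.float64(-34.3)) (np.float64(-67.5), np.float64(35.5)) (np.float64(-135.1), np.float64(1.2))
phone end (np.float64(-66.4), np.float64(-0.1)) (np.float64(-65.0), np.float64(-30.9)) (np.float64(-65.0), np.float64(31.2))
rear stops mid (np.float64(60.2), np.float64(-0.1))
front mid (np.float64(-66.3), np.float64(0.5))
[ 547.98802742 -292.89492606   60.56822554] [ 0.43557358  0.07650803 -0.78549892]
```

Run:
```python
from h import *
import pickle
h=np.array([547.75,-292.5]); o=down(HYAW)
arm.move_l([*h,40],o,feed=60); arm.sleep(.3); f0=F(); z=40.; log=[]
while z>27.5:
    z-=.7; arm.move_l([*h,z],o,feed=25); f=(F()-f0); log.append((round(z,1),round(float(f[2]),1),round(arm.state()['position'][2],1)))
    if f[2]>3.5: break
arm.sleep(.2); print(log,F()-f0,arm.state()['position'])
arm.open_gripper(); arm.sleep(.2); p=arm.state()['position']
arm.move_l([p[0],p[1],180],o,feed=120)
arm.sleep(.3); print(arm.state()['time'],arm.state()['grip_width'],F())
c=arm.camera('wrist'); save(c,'w8'); pickle.dump(c,open('w8.pkl','wb'))
```

```text
[(39.3, -1.7, np.float64(39.3)), (38.6, -0.7, np.float64(38.5)), (37.9, -0.3, np.float64(37.8)), (37.2, -0.7, np.float64(37.1)), (36.5, -0.9, np.float64(36.4)), (35.8, -1.1, np.float64(35.8)), (35.1, -0.5, np.float64(35.0)), (34.4, -0.1, np.float64(34.3)), (33.7, 0.4, np.float64(33.6)), (33.0, -0.2, np.float64(32.9)), (32.3, 0.6, np.float64(32.3)), (31.6, 6.6, np.float64(32.3))] [-2.74494365  0.73519196  5.48794161] [ 547.83292165 -292.56787625   32.30954144]
35.3833 85.2791157518582 [ 1.56153758  0.67772118 -0.71457771]
```

View pics/w8.png

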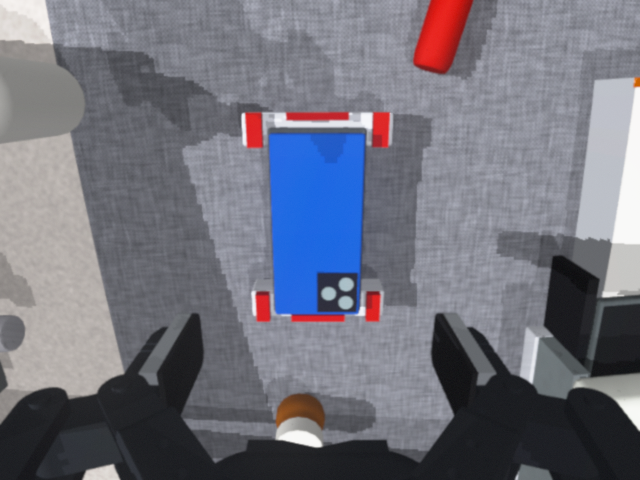

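The phone lies flat between all the red stops, spanning about (268–365, 128–314), and the gripper is clear.

```bash
python3 -c "
from rig import arm
print(arm.finish_job())"
```

```text
the job is handed in; nothing more can be done
None
```

The blue phone was dragged to the orange lip, picked up by its long sides, set down in the repair holder between the red stops and released; the job was handed in at about 35 s of the 61 s limit, but the hand-in call returned no verdict.

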